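Knock the locking pin home

TASK

Lock the bar in the locking block: lift the loose cap off the block's sprung pin and set it down on the bench, open side down, a good hand's width (more than 10 cm) clear of the pin. Then take the mallet from its rest by the handle and knock the pin fully down with a brisk blow of the mallet face (a moving blow, not a slow push) so that it stays down, and put the mallet back in its rest as you found it. Do not touch the pin with the gripper, do not drop anything, and leave the strip tube, the powder pot and the tape roll standing where they are.

Things in the scene. Friction and masses are not known exactly. Their poses are not given: they have to be found in the camera images.
- lock_block: grey cast block 80 x 70 mm, top 40 mm above the bench, on a dark steel foot plate 130 x 100 x 10 mm fixed to the bench; a flat aluminium bar sticks out of its sides along y (93 mm to -y, 57 mm to +y, 18 to 26 mm high) and a small spring housing on its -x side (54 mm out). Origin: centre of the underside, z up. On its top stands a steel boss, 30 mm diameter, 12 mm high.
- pin_axis (a point): fixed point on the block: centre of the boss's top, 52 mm above the bench; the pin stands here
- pin_top (a point): top centre of the steel pin's head (20 mm diameter, 6 mm thick). Up: 24 mm above the boss (76 mm above the bench); down: 4 mm above it (56 mm). Under the cap at the start.
- lock_pin (a joint): travel of the pin: 0 up, 0.020 m fully down. A spring resists with up to about 15 N and throws the pin back unless it is driven past half travel; beyond that it snaps down and stays. For a brisk blow the mallet should meet the pin moving at 0.1 m/s or more, and the motion should be aimed at the pin's lowest position or up to 2 mm below, not at its top.
- pin_cap: loose round aluminium cap with fine ribs, 44 mm outside diameter, 44 mm high, closed on top, open below (hollow 37 mm wide, 40 mm deep), 60 g; stands on the block's top over boss and pin. Origin: centre of its lower rim, z up. Lift straight up by 45 mm or more before moving it aside.
- mallet: mallet with an upright round head (36 mm diameter, 74 mm high, dark steel with grey plastic faces) and a wooden handle that runs level from the head to -x, its end 170 mm from the head's axis; 0.3 kg. Origin: centre of the lower, striking face; z up along the head. It stands in its rest with its lower face 10 mm above the bench.
- mallet_grip (a point): where to hold the mallet: middle of the handle, 46 mm from the head's axis to -x and 46 mm above the striking face; the handle is 20 mm wide (y) and 26 mm high (z)
- mallet_end (a point): point in the middle of the handle near its free end, 165 mm from the head's axis, 46 mm above the striking face
- mallet_rest: plywood rest fixed to the bench, foot 195 x 70 x 6 mm; a round rubber pad for the mallet's face at its origin and a fork at x = -128 mm in which the handle lies (30 mm between the cheeks, fork floor 43 mm and cheek tops 59 mm above the bench). Origin: under the pad, on the bench; x points from the fork to the pad.
- rest_pad (a point): centre of the pad's top, 10 mm above the bench: where the mallet's striking face belongs
- strip_tube: bystander: white tube with a blue lid, 30 mm diameter, 78 mm high; origin: centre of its underside
- powder_pot: bystander: white pot with an orange band and a screw lid, 36 mm diameter, 44 mm high; origin: centre of its underside
- tape_roll: bystander: roll of brown tape lying flat, 66 mm diameter, 25 mm high; origin: centre of its underside
Mind the look-alikes: they are no part of the job. Leave any turquoise look-alike of the pin_cap alone.

How it is judged (in metres and radians):
On the way, in this order (a step that is already met when the one before it is completed fails the run):
1. the cap stands released on the bench, open side down, its middle more than 100 mm from the pin (horizontal distance between pin_cap and pin_axis above 0.1 m and height (world z) of pin_cap below 0.006 m and angle between pin_cap's own z axis and vertical below 0.1 rad and linear speed of pin_cap below 0.03 m/s and contact force between the fingers and pin_cap below 0.1 N), for 0.2 s.
2. a blow: the mallet's face, held by the gripper, meets the pin at more than 0.15 m/s or drives it at more than 0.06 m/s in the first half of its travel (value of joint lock_pin below 0.01 m and distance between mallet and pin_top below 0.012 m and ((value of joint lock_pin above 0.0008 m and velocity of joint lock_pin above 0.06 m/s) or linear speed of mallet above 0.15 m/s) and contact force between the fingers and mallet above 1 N).
3. the pin stays down (value of joint lock_pin above 0.018 m), for 0.2 s.
At the end, for the whole second after the job is handed in: pin down by more than 18 of 20 mm; cap at rest on the bench, open side down (tilt under 0.1 rad), over 100 mm from the pin; mallet at rest in its rest: face within 14 mm of the pad's centre, tilt under 0.06 rad, handle end within 16 mm of the rest's middle line (all of step 1 and value of joint lock_pin above 0.018 m and distance between mallet and rest_pad below 0.014 m and angle between mallet's own z axis and vertical below 0.06 rad and y of mallet_end in the frame of mallet_rest between -0.016 and 0.016 m and linear speed of mallet below 0.03 m/s); the robot touches nothing.
It fails at once if the gripper or arm touches the pin (contact force between any of the fingers, the arm and lock_pin above 0.5 N).
It fails at once if cap or mallet is dropped (falls free at more than 0.7 m/s) ((linear speed of pin_cap above 0.7 m/s and contact force between the fingers and pin_cap below 0.1 N) or (linear speed of mallet above 0.7 m/s and contact force between the fingers and mallet below 0.1 N)).
It fails at once if a bystander is shifted by more than 20 mm or tipped over (distance of any of strip_tube, powder_pot, tape_roll from where it was at the start of the episode above 0.02 m or angle between any of strip_tube, powder_pot, tape_roll's own z axis and vertical above 0.5 rad).
It also fails if it takes over 58 s, if anything falls off the work surface, if the arm or the gripper's body presses on something with over 40 N, if the wrist force passes 120 N, or if a joint passes its speed limit or range.

ROBOT

A 6-joint arm with a two-finger parallel gripper is mounted at the origin on a cart in front of the work surface, level with it; the furniture and walls round the work are solid. World frame = base frame: x ahead of the robot, y to its left, z up, the work surface at z = 0. Lengths are in mm, angles in rad, forces in N, time in s.
With the tool pointing down it reaches from about 300 to 850 mm from the base axis. Payload 4.2 kg.
Tool frame: the origin (TCP) lies at the very end of the fingers, on their centre line; the grasp point (between the pads) lies 19 mm behind it; z points along the fingers, y is the line along which they close (so a half turn about z gives the same grasp; the last joint's range is limited). The gripper opens to 91 mm and grips with 3 to 60 N. Pads are 32 mm wide; open, the fingers measure 118 mm over their backs; the gripper's body (76 mm by 178 mm) begins 60 mm behind the grasp point.
Start: joints at [1.105, 0.32, 1.565, -0, 1.257, -0.02], TCP at [247.933, 518.818, 213.976] pointing down, gripper open.
Joint ranges: [-3.11, 3.11], [-0.84, 2.01], [0.21, 2.61], [-1.34, 4.49], [0.05, 2.63], [-2.56, 2.56]. Speed limits (rad/s): [2.57, 2.57, 3.14, 3.14, 3.14, 3.14].

INTERFACE

Orientations are given as a rotation vector (axis times angle).
In Python, from bench import * gives the robot as it stands.
- The arm moves only by the tool servo_tool, never from a script. Its argument "deltas" is a list of rows, each a list of 7 numbers: the turn, a rotation vector about the tool's x, y, z each as a share of 6 degrees, from -1 to 1, then the shift along the tool's x, y, z each as a share of 3 cm, from -1 to 1, then the opening, from -1 (shut) to 1 (fully open). In form: [[rx, ry, rz, dx, dy, dz, claw], ...]. A call has 1 to 20 rows; each row shifts and turns the commanded pose from where the row before left it, along the tool's axes as they then stand; what a row does not reach is not made up. A row lasts 1/12 s, in which the tool goes at most 41.7 mm and 7.16 degrees, less where a joint would pass 70% of its speed; a pose out of reach is approached as far as the arm can. A call with a number of a shift or a turn outside -1 to 1 is refused whole. A call with a gripper value outside its range is refused whole. The fingers move at their own pace and stop on an object; the grip force is fixed at half the most. Time passes only in rows, so rows that do not move let the fingers close. It gives the time, the measured TCP pose, the force, the opening and the grip force at its end, in the units of the state.
- get_state(): the state, without advancing time (a new reading comes with each control period).
- get_image(name): name is "side" or "top" or "wrist"; returns a dict with "frame" (480x640x3 uint8, red, green, blue), "fx", "fy", "cx", "cy" (pixels), "R" (3x3) and "t" (3): a world point X has camera coordinates R X + t; the wrist camera has in their place "T_tool_cam" (4x4, takes a point from camera to tool coordinates, whose origin is the TCP and whose axes are the flange's). Camera axes: x right, y down, z forward; pixel columns grow to the right and rows downward; lengths in mm; the calibration is good to about 2 mm. A picture is of the moment at which its call begins: read the wrist's pose just before it. There is no depth.
- hand_in(): hands the job in; it is judged then, once.
The state is a dict: "t": time; "qpos": joint angles; "joint_vel": joint speeds; "effort": joint torques, N m; "position": TCP position; "tcp_rot": TCP orientation; "contact_force": force on the tool from outside, world axes, zero at the start; "ft_torque": the same for the moment, N m; "opening": finger opening in mm; "gripper_force": force on a finger pad.
Only numpy, scipy, OpenCV 4.12 (cv2) and the standard library are available. Lean on these libraries where they do the work, as an engineer would, in place of code of your own. Each camera call takes 0.05 s, during which the arm holds its last target. There are 200 camera calls.

## Working session

There is one attempt and no reset: what is moved stays moved. The work goes in short steps, Python scripts to look and compute and a tool call to move; the robot and the scene stay as the last step left them, time stands still between calls to the robot, and variables do not carry over. Pictures are saved under pics/ and viewed, at most 13 in all, crops included, and the job is handed in when it is done.

Besides the shell and the picture viewer there is one more tool, called after "Emit:" by a JSON object that holds its "fn" and its "kwargs". servo_tool: Moves the arm, as the interface text tells. Its arguments: {"type":"object","properties":{"deltas":{"type":"array","items":{"type":"array","items":{"type":"number","minimum":-1,"maximum":1}}}},"required":["deltas"]}

```bash
mkdir -p pics
python3 - <<'E'
from bench import *
import cv2,numpy as np
s=get_state();print({k:np.round(s[k],3).tolist() for k in ("t","position","tcp_rot","opening","qpos")})
for n in("top","side"):
    i=get_image(n);cv2.imwrite(f"pics/{n}0.png",cv2.cvtColor(i["frame"],cv2.COLOR_RGB2BGR))
    print(n,i["fx"],i["fy"],i["cx"],i["cy"],np.round(i["R"],4).tolist(),np.round(i["t"],1).tolist())
E
```

```text
{'t': 0.0, 'position': [247.706, 518.341, 213.112], 'tcp_rot': [-0.694, -3.063, 0.003], 'opening': 91.214, 'qpos': [1.105, 0.32, 1.566, -0.0, 1.257, -0.02]}
top 563.0127788608279 563.0127788608279 316.3416980354086 235.05950967782277 [[0.0901, -0.9959, -0.0024], [-0.9743, -0.0877, -0.2073], [0.2063, 0.021, -0.9783]] [-89.1, 527.0, 1316.7]
side 468.95985179433796 468.95985179433796 307.3865571152939 239.80233250850603 [[-0.9907, -0.1361, 0.0037], [-0.065, 0.4493, -0.891], [0.1196, -0.883, -0.454]] [505.2, 123.5, 890.5]
```

View pics/top0.png

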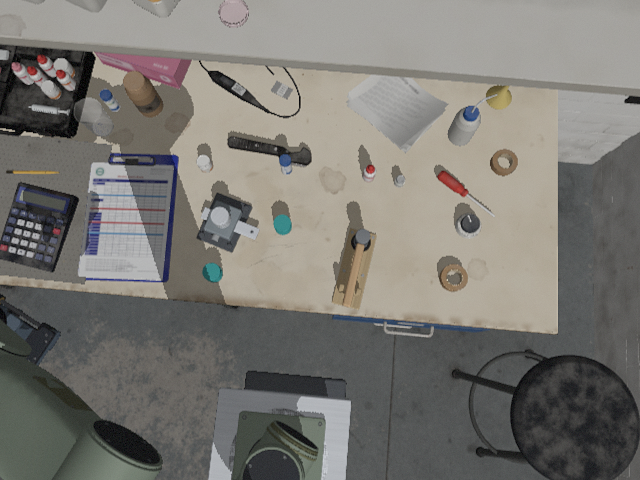

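View pics/side0.png

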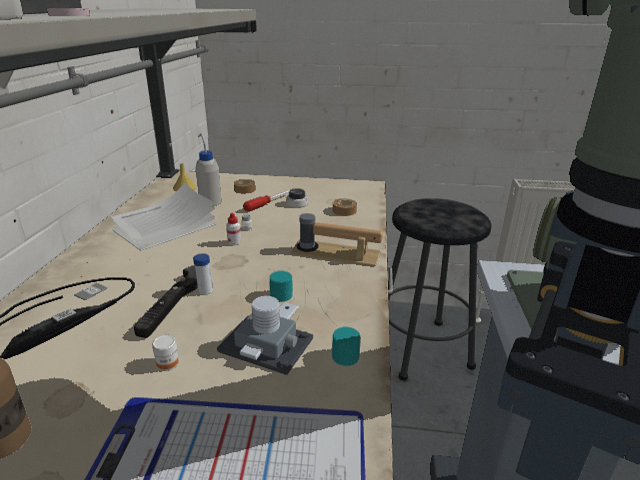

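Candidates for the cap in the top view: silver ribbed one on the block at (219,214), and turquoise ones at (282,224) and (213,272), which are look-alikes. The mallet has its head at (362,238) in its plywood rest. The black hammer-like thing at (270,150) is not it. I choose the silver cap and check it in a close crop.

Run:
```python
import cv2,numpy as np
t=cv2.imread("pics/top0.png");s=cv2.imread("pics/side0.png")
r=lambda a,f:cv2.resize(a,None,fx=f,fy=f,interpolation=cv2.INTER_CUBIC)
o=np.zeros((600,800,3),np.uint8)
a=r(t[180:280,190:270],5)[:300,:400]; a=r(t[185:255,190:270],5); o[0:300,0:400]=a[:300]   # scale5 origin 190,185
o[0:300,400:800]=r(t[225:310,320:400],5)[:300] if 0 else r(t[225:310,325:438],3.53)[:300,:400] 
o[300:600,0:400]=r(s[290:365,215:315],4)
o[300:600,400:800]=r(s[205:280,290:390],4)
cv2.imwrite("pics/crop1.png",o)
```

```text
Traceback (most recent call last):
ValueError: could not broadcast input array from shape (300,399,3) into shape (300,400,3)
```

Run:
```python
import cv2,numpy as np
t=cv2.imread("pics/top0.png");s=cv2.imread("pics/side0.png")
r=lambda a:cv2.resize(a,(400,300),interpolation=cv2.INTER_CUBIC)
o=np.vstack([np.hstack([r(t[190:250,190:270]),r(t[228:312,318:430])]),np.hstack([r(s[290:365,215:315]),r(s[205:280,290:390])])])
cv2.imwrite("pics/crop1.png",o)
```

```text
(no output)
```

View pics/crop1.png

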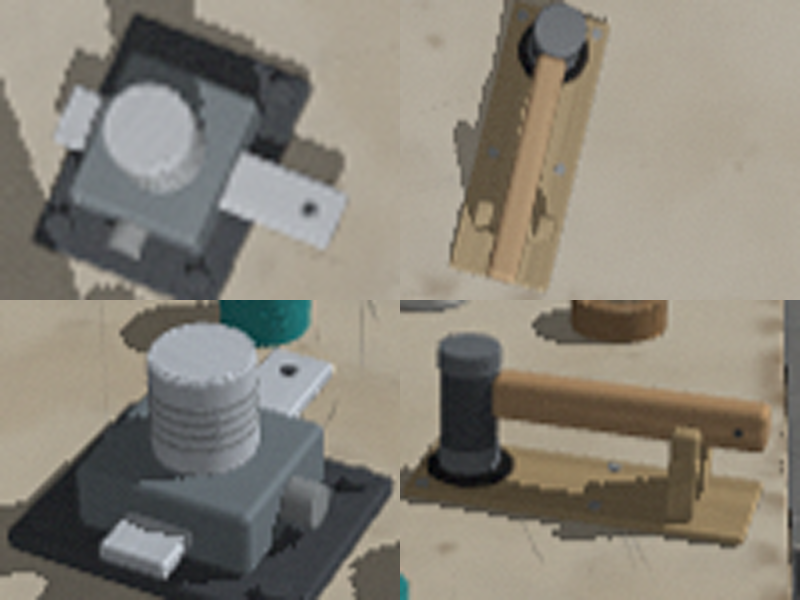

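```bash
cat > h.py <<'E'
import numpy as np,cv2
C={}
C["top"]=(563.0128,316.342,235.06,np.array([[0.0901,-0.9959,-0.0024],[-0.9743,-0.0877,-0.2073],[0.2063,0.021,-0.9783]]),np.array([-89.1,527.0,1316.7]))
C["side"]=(468.96,307.387,239.802,np.array([[-0.9907,-0.1361,0.0037],[-0.065,0.4493,-0.891],[0.1196,-0.883,-0.454]]),np.array([505.2,123.5,890.5]))
def onz(n,u,v,z):
    f,cx,cy,R,t=C[n];d=R.T@[(u-cx)/f,(v-cy)/f,1];o=-R.T@t
    return (o+d*(z-o[2])/d[2]).round(1)
E
python3 - <<'E'
from h import *
from scipy.spatial.transform import Rotation as Ro
print("cap",onz("top",220,215.8,84),onz("side",265.7,299.6,84))
print("head",onz("top",362.8,236.4,84),onz("side",307.5,215.6,84))
print("hend",onz("top",347.4,305.3,69),"side",onz("side",290+368/4,205+101/4,69))
for n,p in dict(tube=(286,157,78),pot=(204,158,44),tape=(503,162,25),tape2=(453,277,25),turqA=(282,219,44),turqB=(213,268,44)).items(): print(n,onz("top",*p))
for c in [(137,12),(310,88),(208,298),(36,238)]: print("foot",onz("top",190+c[0]/5,190+c[1]/5,10))
print(Ro.from_rotvec([-0.694,-3.063,0.003]).as_matrix().round(3))
E
```

```text
cap [553.1 192.8  84. ] [552.4 185.8  84. ]
head [ 533.4 -152.5   84. ] [ 530.9 -152.    84. ]
hend [ 368.5 -129.5   69. ] side [ 364.6 -131.4   69. ]
tube [717.4  50.5  78. ]
pot [708.3 260.1  44. ]
tape [ 772.4 -499.3   25. ]
tape2 [ 464.6 -383.8   25. ]
turqA [568.   47.1  44. ]
turqB [431.3 201.4  44. ]
foot [630.9 222.   10. ]
foot [598.9 129.2  10. ]
foot [486.3 167.7  10. ]
foot [509.  257.7  10. ]
[[-0.902  0.431 -0.001]
 [ 0.431  0.902 -0.002]
 [ 0.001 -0.002 -1.   ]]
```

Emit:
{"fn": "servo_tool", "kwargs": {"deltas": [[0,0,-0.97,0,0,0,1],[0,0,-0.97,0,0,0,1],[0,0,-0.97,0,0,0,1],[0,0,0,-0.4,-0.33,0,1],[0,0,0,-0.8,-0.65,0,1],[0,0,0,-0.83,-0.67,0,1],[0,0,0,-0.83,-0.67,0,1],[0,0,0,-0.83,-0.67,0,1],[0,0,0,-0.83,-0.67,0,1],[0,0,0,-0.83,-0.67,0,1],[0,0,0,-0.83,-0.67,0,1],[0,0,0,-0.83,-0.67,0,1],[0,0,0,-0.83,-0.67,0,1],[0,0,0,-0.83,-0.67,0,1],[0,0,0,-0.83,-0.67,0,1],[0,0,0,-0.83,-0.67,0,1],[0,0,0,-0.83,-0.67,0,1],[0,0,0,-0.4,-0.34,0,1],[0,0,0,0,0,0,1]]}}

```text
t: 1.68
position: [553.5, 189.7, 213.3]
tcp_rot: [-0.227, -3.133, 0.001]
contact_force: [0.6, 0.2, -0.0]
opening: 91.0
gripper_force: 0.0
```

```bash
cat >> h.py <<'E'
from scipy.spatial.transform import Rotation as Ro
def snap(name):
    from bench import get_state,get_image
    s=get_state();i=get_image("wrist")
    cv2.imwrite(f"pics/{name}.png",cv2.cvtColor(i["frame"],cv2.COLOR_RGB2BGR))
    np.savez(f"{name}.npz",p=s["position"],r=s["tcp_rot"],T=i["T_tool_cam"],k=[i["fx"],i["cx"],i["cy"]])
    print(np.round(s["t"],2),np.round(s["position"],1),np.round(s["tcp_rot"],4),np.round(i["T_tool_cam"],3).tolist())
def wz(name,u,v,z):
    d=np.load(name+".npz");f,cx,cy=d["k"];T=d["T"];R=Ro.from_rotvec(d["r"]).as_matrix()
    ray=R@T[:3,:3]@[(u-cx)/f,(v-cy)/f,1];o=d["p"]+R@T[:3,3]
    return (o+ray*(z-o[2])/ray[2]).round(1)
def todelta(d,r):  # world mm -> tool units of 30 mm
    return (Ro.from_rotvec(r).as_matrix().T@np.array(d)/30).round(3)
E
python3 -c "
from h import *
snap('w1')"
```

```text
1.68 [553.5 189.7 213.3] [-2.2720e-01 -3.1332e+00  1.4000e-03] [[-0.001, -0.96, -0.279, 78.791], [1.0, -0.001, -0.001, -0.328], [0.001, -0.279, 0.96, -170.077], [0.0, 0.0, 0.0, 1.0]]
```

View pics/w1.png

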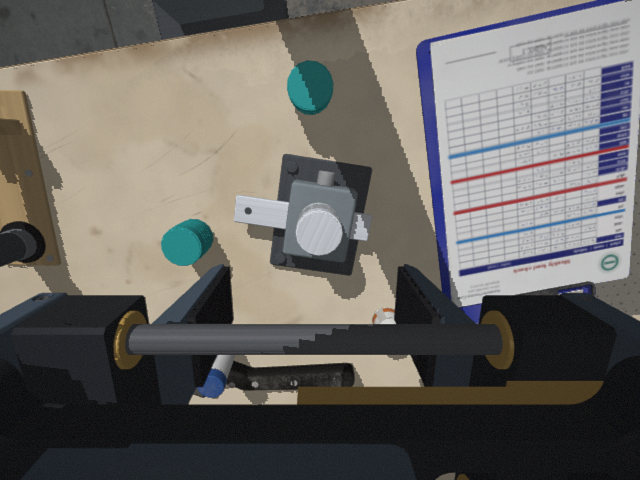

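The wrist view shows the silver cap top centred near (319,229) on the block, with the turquoise look-alikes at (310,86) and (187,243).

Run:
```python
from h import *
im=cv2.imread("pics/w1.png",0)[190:270,280:360]
c=cv2.HoughCircles(cv2.GaussianBlur(im,(3,3),0),cv2.HOUGH_GRADIENT,1,50,param1=100,param2=8,minRadius=18,maxRadius=28)
print(c+np.array([280,190,0]))
r=np.load("w1.npz")["r"];p=np.load("w1.npz")["p"]
for u,v in [(319,229),tuple(c[0,0,:2]+[280,190])]: 
    q=wz("w1",u,v,84);print(q, todelta(q-p,r))
```

```text
[[[318.5        231.5         22.79999924]]]
[549.4 194.7  84. ] [0.16  0.151 4.309]
[551.7 193.9  84. ] [0.08  0.135 4.309]
```

Emit:
{"fn": "servo_tool", "kwargs": {"deltas": [[0,0,0,0.07,0.13,0.5,1],[0,0,0,0,0,0.9,1],[0,0,0,0,0,0.9,1],[0,0,0,0,0,0.9,1],[0,0,0,0,0,0.8,1],[0,0,0,0,0,0.6,1],[0,0,0,0,0,0.5,1],[0,0,0,0,0,0.27,1],[0,0,0,0,0,0,1]]}}

```text
t: 2.48
position: [548.1, 197.0, 51.1]
tcp_rot: [-0.219, -3.13, 0.002]
contact_force: [0.2, 0.1, -0.3]
opening: 90.9
gripper_force: 0.0
```

```bash
python3 -c "
from h import *
snap('w2')"
```

```text
2.48 [548.1 197.   51.1] [-2.1910e-01 -3.1297e+00  1.8000e-03] [[-0.001, -0.96, -0.279, 78.79], [1.0, -0.001, -0.001, -0.329], [0.001, -0.279, 0.96, -170.078], [0.0, 0.0, 0.0, 1.0]]
```

View pics/w2.png

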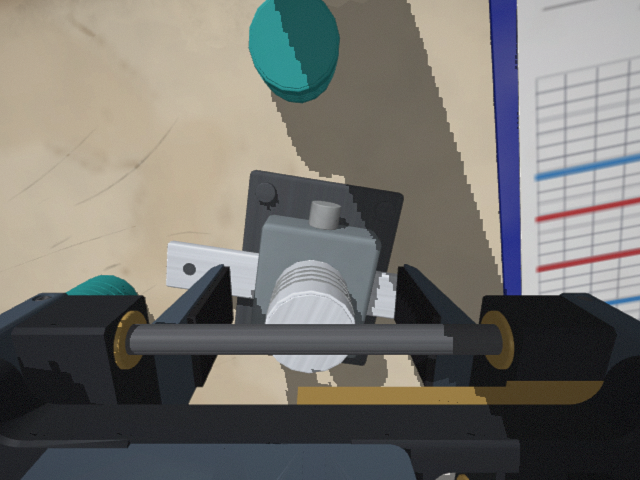

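Run:
```python
from h import *
from bench import get_state
d=np.load("w2.npz")
q=wz("w2",310.5,330,84);print(q,todelta(q-d["p"],d["r"])); print(wz("w2",314,330,84))
s=get_state();print(s["position"],s["joint_vel"])
```

```text
[551.2 194.7  84. ] [-0.11  -0.062 -1.096]
[551.4 196.3  84. ]
[549.17636368 197.06953863  52.4566541 ] [-0.00646873 -0.02316721 -0.0329145  -0.00424088  0.00210191 -0.00062188]
```

The cap's top spans about x 265–355 at row 330 between the pads, roughly 2–3 mm to the left of their centre. I correct that and close.

Emit:
{"fn": "servo_tool", "kwargs": {"deltas": [[0,0,0,-0.09,-0.08,0,1],[0,0,0,0,0,0,0],[0,0,0,0,0,0,-0.4],[0,0,0,0,0,0,-1],[0,0,0,0,0,0,-1],[0,0,0,0,0,0,-1],[0,0,0,0,0,0,-1],[0,0,0,0,0,0,-1],[0,0,0,0,0,0,-1],[0,0,0,0,0,0,-1]]}}

```text
t: 3.37
position: [552.6, 193.5, 52.9]
tcp_rot: [0.221, 3.134, 0.0]
contact_force: [-0.5, 0.2, 1.2]
opening: 43.7
gripper_force: 30.0
```

Emit:
{"fn": "servo_tool", "kwargs": {"deltas": [[0,0,0,0,0,-0.3,-1],[0,0,0,0,0,-0.6,-1],[0,0,0,0,0,-0.8,-1],[0,0,0,0,0,-0.8,-1],[0,0,0,0.2,-0.45,0,-1],[0,0,0,0.35,-0.85,0,-1],[0,0,0,0.37,-0.9,0,-1],[0,0,0,0.37,-0.9,0,-1],[0,0,0,0.37,-0.9,0,-1],[0,0,0,0.37,-0.9,0,-1],[0,0,0,0.35,-0.85,0,-1],[0,0,0,0.2,-0.45,0.2,-1],[0,0,0,0,0,0.6,-1],[0,0,0,0,0,0.8,-1],[0,0,0,0,0,0.8,-1],[0,0,0,0,0,0.6,-1],[0,0,0,0,0,0.3,-1],[0,0,0,0,0,0,-1]]}}

```text
t: 4.87
position: [448.5, 20.2, 27.6]
tcp_rot: [-0.221, -3.13, 0.0]
contact_force: [-1.4, 0.9, -0.7]
opening: 43.5
gripper_force: 30.0
```

Emit:
{"fn": "servo_tool", "kwargs": {"deltas": [[0,0,0,0,0,0.2,-1],[0,0,0,0,0,0.15,-1],[0,0,0,0,0,0.05,-1],[0,0,0,0,0,0,-1]]}}

```text
t: 5.2
position: [450.1, 20.2, 17.1]
tcp_rot: [0.221, 3.133, 0.0]
contact_force: [-0.5, 0.3, -0.1]
opening: 43.6
gripper_force: 30.0
```

```bash
python3 -c "
from bench import *
print([get_state()[k] for k in ('position','contact_force')])"
```

```text
[array([450.06911291,  20.22872612,  17.09172641]), array([-0.54456164,  0.29757525, -0.1492778 ])]
```

Emit:
{"fn": "servo_tool", "kwargs": {"deltas": [[0,0,0,0,0,0.05,-1],[0,0,0,0,0,0.05,-1],[0,0,0,0,0,0,-1]]}}

```text
t: 5.45
position: [449.8, 20.2, 13.9]
tcp_rot: [0.221, 3.134, 0.0]
contact_force: [-0.0, -0.2, -0.8]
opening: 43.9
gripper_force: 30.0
```

Emit:
{"fn": "servo_tool", "kwargs": {"deltas": [[0,0,0,0,0,0.025,-1],[0,0,0,0,0,0.025,-1],[0,0,0,0,0,0,-1]]}}

```text
t: 5.7
position: [450.0, 20.2, 12.8]
tcp_rot: [0.221, 3.133, 0.0]
contact_force: [-0.3, -0.2, 5.6]
opening: 44.0
gripper_force: 30.0
```

Emit:
{"fn": "servo_tool", "kwargs": {"deltas": [[0,0,0,0,0,0,0.3],[0,0,0,0,0,0,1],[0,0,0,0,0,0,1],[0,0,0,0,0,0,1],[0,0,0,0,0,0,1],[0,0,0,0,0,0,1],[0,0,0,0,0,-0.4,1],[0,0,0,0,0,-0.7,1],[0,0,0,0,0,-0.9,1],[0,0,0,0,0,-0.9,1],[0,0,0,-0.5,0.3,-0.9,1],[0,0,0,-0.6,0.35,-0.9,1],[0,0,0,-0.6,0.35,-0.9,1],[0,0,0,-0.6,0.35,-0.8,1],[0,0,0,-0.5,0.25,-0.6,1],[0,0,0,-0.3,0.2,-0.3,1],[0,0,0,0,0,0,1],[0,0,0,0,0,0,1]]}}

```text
t: 7.2
position: [549.2, 60.6, 230.9]
tcp_rot: [-0.221, -3.133, 0.0]
contact_force: [-0.1, -0.2, -0.2]
opening: 91.0
gripper_force: 0.0
```

```bash
python3 -c "
from h import *
snap('w3')
from bench import *
i=get_image('top');cv2.imwrite('pics/top1.png',cv2.cvtColor(i['frame'],cv2.COLOR_RGB2BGR))"
```

```text
7.2 [549.2  60.6 230.9] [-2.208e-01 -3.133e+00  3.000e-04] [[-0.001, -0.96, -0.279, 78.792], [1.0, -0.001, -0.001, -0.33], [0.001, -0.279, 0.96, -170.077], [0.0, 0.0, 0.0, 1.0]]
```

View pics/w3.png

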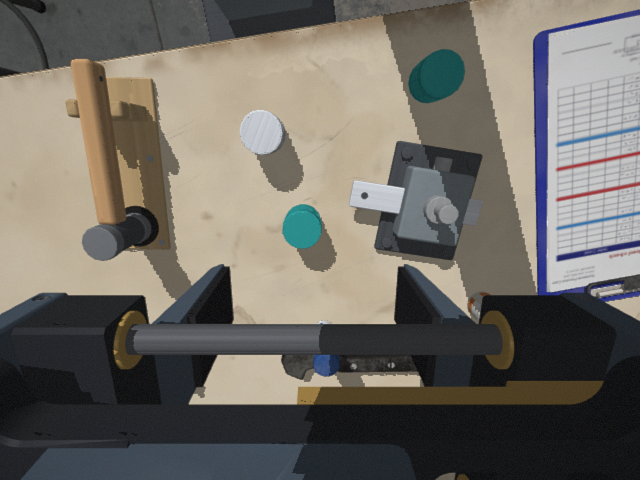

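The cap stands upright on the bench at (263,132). The pin is exposed at about (447,211), and the mallet head's top is at (101,242) with its handle up to (88,65). I take one enlarged crop for accuracy.

Run:
```python
import cv2,numpy as np
a=cv2.imread("pics/w3.png");t=cv2.imread("pics/top1.png")
r=lambda a:cv2.resize(a,(400,300),interpolation=cv2.INTER_CUBIC)
o=np.vstack([np.hstack([r(a[180:240,410:490]),r(a[205:265,70:150])]),np.hstack([r(a[50:110,60:140]),r(t[190:250,190:270])])])
cv2.imwrite("pics/crop2.png",o)
```

```text
(no output)
```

View pics/crop2.png

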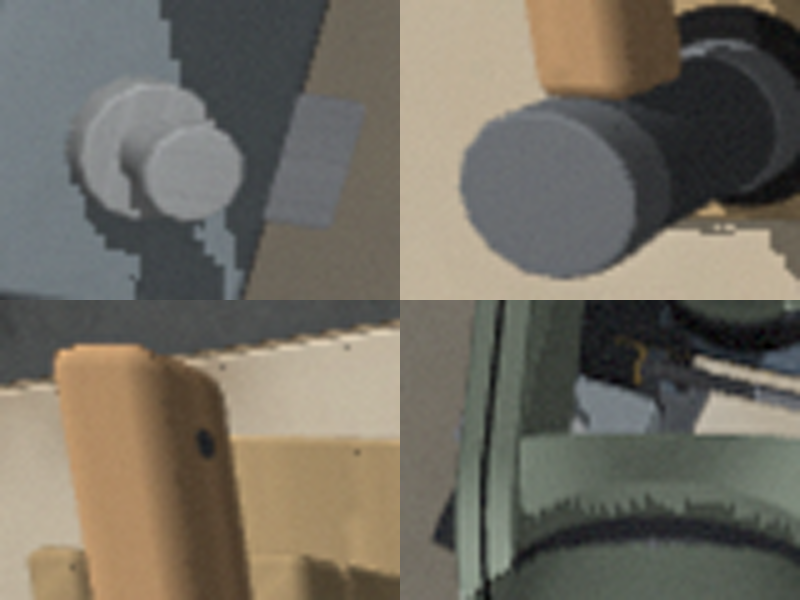

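Run:
```python
from h import *
print("pin",wz("w3",448.8,214.2,76),"boss",wz("w3",438.4,210,52))
h=wz("w3",99.6,243.4,84);e=wz("w3",82,59.6,69);print("head",h,"end",e)
print("yaw",np.degrees(np.arctan2(*(h-e)[1::-1])),np.linalg.norm((h-e)[:2]))
for a,b in((h,e),(np.array([533,-152.5,0]),np.array([368.5,-129.5,0]))):
    u=(a-e)[:2] if 0 else (a-b)[:2];u=u/np.linalg.norm(u);g=a[:2]-46*u
    print("grip",g,"yaw",np.degrees(np.arctan2(u[1],u[0])))
d=np.load("w3.npz");R=Ro.from_rotvec(d["r"]).as_matrix();print(R.round(3), d["p"])
```

```text
pin [554.4 194.5  76. ] boss [554.5 192.8  52. ]
head [ 533.3 -151.8   84. ] end [ 368.7 -123.5   69. ]
yaw -9.755594628043122 167.0151190760884
grip [ 487.96518216 -144.00549608] yaw -9.755594628043122
grip [ 487.44313959 -146.13034778] yaw -7.959361924448589
[[-0.99   0.14  -0.001]
 [ 0.14   0.99  -0.   ]
 [ 0.001 -0.    -1.   ]] [549.21337492  60.57207917 230.88102142]
```

Emit:
{"fn": "servo_tool", "kwargs": {"deltas": [[0,0,0,0.07,-0.45,0,1],[0,0,0,0.13,-0.85,0,1],[0,0,0,0.15,-0.98,0,1],[0,0,0,0.15,-0.98,0,1],[0,0,0,0.15,-0.98,0,1],[0,0,0,0.15,-0.98,0,1],[0,0,0,0.13,-0.85,0.2,1],[0,0,0,0.1,-0.7,0.5,1],[0,0,0,0.04,-0.3,0.7,1],[0,0,0.16,0,0,0.8,1],[0,0,0,0,0,0.8,1],[0,0,0,0,0,0.8,1],[0,0,0,0,0,0.5,1],[0,0,0,0,0,0.2,1],[0,0,0,0,0,0,1],[0,0,0,0,0,0,1]]}}

```text
t: 8.63
position: [487.5, -145.3, 96.7]
tcp_rot: [-0.248, -3.132, 0.0]
contact_force: [-0.4, -0.3, 0.5]
opening: 90.9
gripper_force: 0.0
```

Run:
```python
from h import *
snap('w4')
```

```text
8.63 [ 487.5 -145.3   96.7] [-2.4820e-01 -3.1317e+00  1.0000e-04] [[-0.001, -0.96, -0.279, 78.786], [1.0, -0.001, -0.001, -0.322], [0.001, -0.279, 0.96, -170.077], [0.0, 0.0, 0.0, 1.0]]
```

View pics/w4.png

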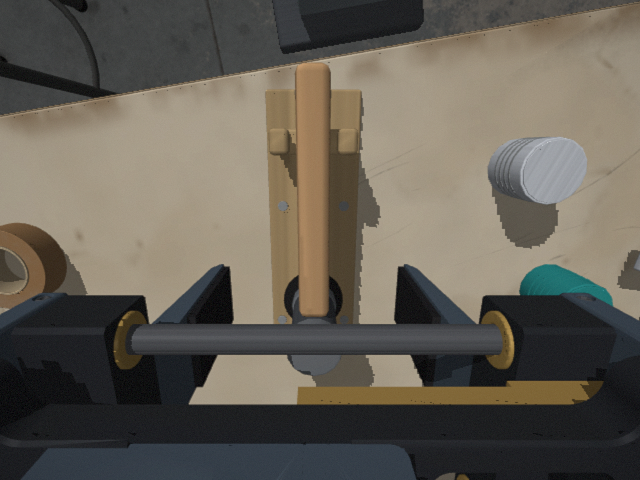

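The handle lies vertical in the image at column 313, centred between the pads at 231 and 397. I descend and grip.

Emit:
{"fn": "servo_tool", "kwargs": {"deltas": [[0,0,0,0,0,0.5,1],[0,0,0,0,0,0.7,1],[0,0,0,0,0,0.5,1],[0,0,0,0,0,0.29,0.5],[0,0,0,0,0,0,-0.2],[0,0,0,0,0,0,-1],[0,0,0,0,0,0,-1],[0,0,0,0,0,0,-1],[0,0,0,0,0,0,-1],[0,0,0,0,0,0,-1],[0,0,0,0,0,0,-1],[0,0,0,0,0,0,-1],[0,0,0,0,0,0,-1]]}}

```text
t: 9.77
position: [487.9, -144.9, 36.7]
tcp_rot: [0.248, 3.132, 0.0]
contact_force: [-0.3, 0.2, -0.4]
opening: 27.3
gripper_force: 0.0
```

Run:
```python
from bench import *
s=get_state();print(s["position"],s["tcp_rot"],s["contact_force"],s["opening"],s["gripper_force"])
```

```text
[ 487.94394956 -144.92384845   36.70766027] [2.47557119e-01 3.13163669e+00 7.22028691e-06] [-0.32509362  0.15466714 -0.40376257] 27.297603192089042 0.0
```

Emit:
{"fn": "servo_tool", "kwargs": {"deltas": [[0,0,0,0,0,0,-1],[0,0,0,0,0,0,-1],[0,0,0,0,0,0,-1],[0,0,0,0,0,0,-1]]}}

```text
t: 10.1
position: [487.8, -145.0, 36.6]
tcp_rot: [-0.248, -3.132, -0.0]
contact_force: [0.1, -1.2, 0.0]
opening: 19.9
gripper_force: 30.0
```

Emit:
{"fn": "servo_tool", "kwargs": {"deltas": [[0,0,0,0,0,-0.3,-1],[0,0,0,0,0,-0.6,-1],[0,0,0,0,0,-0.8,-1],[0,0,0,0,0,-0.8,-1],[0,0,0,0,0,-0.8,-1],[0,0,0,0,0.2,-0.4,-1],[0,0,0,0.05,0.5,-0.2,-1],[0,0,0,0.09,0.9,-0.1,-1],[0,0,0,0.1,1,0,-1],[0,0,0,0.1,1,0,-1],[0,0,0,0.1,1,0,-1],[0,0,0,0.1,1,0,-1],[0,0,0,0.1,1,0,-1],[0,0,0,0.1,1,0,-1],[0,0,0,0.1,1,0,-1],[0,0,0,0.1,1,0,-1],[0,0,0,0.1,1,0,-1],[0,0,0,0.1,0.6,0,-1],[0,0,0,0.04,0.3,0,-1],[0,0,0,0,0,0,-1]]}}

```text
t: 11.77
position: [506.7, 202.8, 156.4]
tcp_rot: [-0.244, -3.131, -0.0]
contact_force: [-0.1, -0.4, -4.7]
opening: 19.4
gripper_force: 30.0
```

Emit:
{"fn": "servo_tool", "kwargs": {"deltas": [[0,0,0,0,0,0,-1],[0,0,0,0,0,0,-1]]}}

```text
t: 11.93
position: [506.8, 200.0, 156.5]
tcp_rot: [-0.249, -3.131, 0.002]
contact_force: [-0.3, -0.9, -3.0]
opening: 20.0
gripper_force: 30.0
```

Run:
```python
from h import *
snap('w5')
from bench import *
i=get_image('side');a=cv2.cvtColor(i['frame'],cv2.COLOR_RGB2BGR);cv2.imwrite('pics/side1.png',a)
b=cv2.imread('pics/w5.png')
cv2.imwrite('pics/c5.png',np.vstack([cv2.resize(a[210:360,180:380],(800,600))[:0], np.hstack([cv2.resize(a[200:380,200:380],(400,400)),cv2.resize(b[160:400,200:440],(400,400))])]))
```

```text
11.93 [506.8 200.  156.5] [-2.488e-01 -3.131e+00  1.600e-03] [[-0.001, -0.96, -0.279, 78.786], [1.0, -0.001, -0.001, -0.321], [0.001, -0.279, 0.96, -170.077], [0.0, 0.0, 0.0, 1.0]]
```

View pics/c5.png

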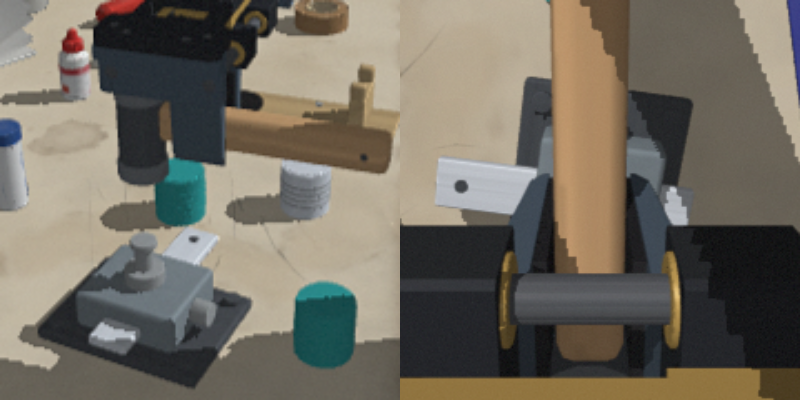

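Left crop: the mallet head hangs above the block with the pin visible at (145,250), and the handle is level. I make a small lateral correction, then strike.

Emit:
{"fn": "servo_tool", "kwargs": {"deltas": [[0,0,0,-0.04,0.04,0,-1],[0,0,0,0,0,0,-1],[0,0,0,0,0,0.3,-1],[0,0,0,0,0,0.65,-1],[0,0,0,0,0,0.77,-1],[0,0,0,0,0,0.77,-1],[0,0,0,0,0,0,-1],[0,0,0,0,0,0,-1],[0,0,0,0,0,0,-1]]}}

```text
t: 12.78
position: [509.1, 202.4, 82.5]
tcp_rot: [0.248, 3.131, 0.0]
contact_force: [0.1, -0.1, -2.6]
opening: 19.6
gripper_force: 30.0
```

Emit:
{"fn": "servo_tool", "kwargs": {"deltas": [[0,0,0,0,0,-0.3,-1],[0,0,0,0,0,-0.7,-1],[0,0,0,0,0,-0.8,-1],[0,0,0,0,0,-0.69,-1],[0,0,0,-0.02,-0.25,0,-1],[0,0,0,-0.06,-0.58,0,-1],[0,0,0,-0.09,-0.9,0,-1],[0,0,0,-0.1,-1,0,-1],[0,0,0,-0.1,-1,0,-1],[0,0,0,-0.1,-1,0,-1],[0,0,0,-0.1,-1,0,-1],[0,0,0,-0.1,-1,0,-1],[0,0,0,-0.1,-1,0,-1],[0,0,0,-0.1,-1,0,-1],[0,0,0,-0.09,-0.9,0,-1],[0,0,0,-0.08,-0.8,0,-1],[0,0,0,-0.06,-0.6,0,-1],[0,0,0,-0.03,-0.3,0,-1],[0,0,0,0,-0.2,0,-1],[0,0,0,0,0,0,-1]]}}

```text
t: 14.45
position: [487.2, -145.2, 156.5]
tcp_rot: [-0.25, -3.131, -0.0]
contact_force: [-0.2, -0.7, -3.4]
opening: 19.9
gripper_force: 30.0
```

Emit:
{"fn": "servo_tool", "kwargs": {"deltas": [[0,0,0,0,0,0,-1],[0,0,0,0,0,0,-1],[0,0,0,0,0,0,-1]]}}

```text
t: 14.7
position: [487.7, -143.6, 156.6]
tcp_rot: [-0.246, -3.132, -0.001]
contact_force: [0.3, 0.4, -3.4]
opening: 19.8
gripper_force: 30.0
```

Run:
```python
from h import *
from bench import *
s=get_state();d=np.array([487.9,-145,36.7])-s["position"];print(s["position"],d,todelta(d,s["tcp_rot"]),s["tcp_rot"])
i=get_image('side');a=cv2.cvtColor(i['frame'],cv2.COLOR_RGB2BGR);cv2.imwrite('pics/side2.png',a)
r=lambda a:cv2.resize(a,(400,400),interpolation=cv2.INTER_CUBIC)
cv2.imwrite('pics/c6.png',np.hstack([r(a[280:370,220:310]),r(a[150:270,280:400])]))
```

```text
[ 487.67993669 -143.62442106  156.60747274] [   0.22006331   -1.37557894 -119.90747274] [-0.015 -0.046  3.997] [-2.45590064e-01 -3.13186082e+00 -5.84780537e-04]
```

View pics/c6.png

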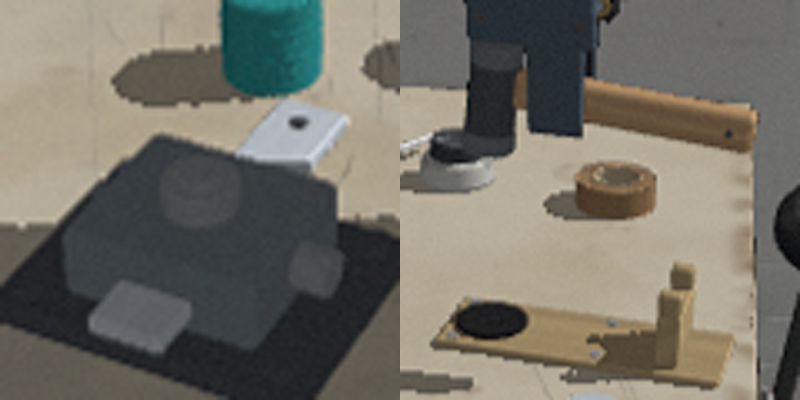

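The pin is down: its head sits just above the boss at (200,180). The mallet hangs over its empty rest, so I lower it.

Emit:
{"fn": "servo_tool", "kwargs": {"deltas": [[0,0,0,-0.01,-0.03,0.3,-1],[0,0,0,0,0,0.7,-1],[0,0,0,0,0,0.8,-1],[0,0,0,0,0,0.8,-1],[0,0,0,0,0,0.6,-1],[0,0,0,0,0,0.4,-1],[0,0,0,0,0,0.2,-1],[0,0,0,0,0,0.1,-1],[0,0,0,0,0,0.03,-1],[0,0,0,0,0,0,-1],[0,0,0,0,0,0,-1]]}}

```text
t: 15.67
position: [488.7, -145.8, 39.4]
tcp_rot: [0.247, 3.129, -0.001]
contact_force: [0.8, 0.4, -2.7]
opening: 20.0
gripper_force: 30.0
```

Emit:
{"fn": "servo_tool", "kwargs": {"deltas": [[0,0,0,0,0,0.04,-1],[0,0,0,0,0,0.03,-1],[0,0,0,0,0,0,-1]]}}

```text
t: 15.92
position: [489.1, -146.0, 37.5]
tcp_rot: [0.247, 3.129, -0.001]
contact_force: [1.6, -0.3, 2.0]
opening: 19.9
gripper_force: 30.0
```

Emit:
{"fn": "servo_tool", "kwargs": {"deltas": [[0,0,0,0,0,0.01,-1],[0,0,0,0,0,0,-0.3],[0,0,0,0,0,0,0.3],[0,0,0,0,0,0,1],[0,0,0,0,0,0,1],[0,0,0,0,0,0,1],[0,0,0,0,0,0,1],[0,0,0,0,0,0,1],[0,0,0,0,0,0,1],[0,0,0,0,0,-0.4,1],[0,0,0,0,0,-0.8,1],[0,0,0,0,0,-0.9,1],[0,0,0,0,0,-0.9,1],[0,0,0,0,0,-0.9,1],[0,0,0,0,0,-0.5,1],[0,0,0,0,0,0,1],[0,0,0,0,0,0,1]]}}

```text
t: 17.33
position: [488.0, -145.5, 168.7]
tcp_rot: [0.247, 3.13, -0.0]
contact_force: [-0.6, 0.6, -0.5]
opening: 91.2
gripper_force: 0.0
```

Run:
```python
from h import *
from bench import *
i=get_image('side');a=cv2.cvtColor(i['frame'],cv2.COLOR_RGB2BGR);cv2.imwrite('pics/side3.png',a)
cv2.imwrite('pics/c7.png',cv2.resize(a[180:380,180:420],(720,600),interpolation=cv2.INTER_CUBIC))
```

```text
(no output)
```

View pics/c7.png

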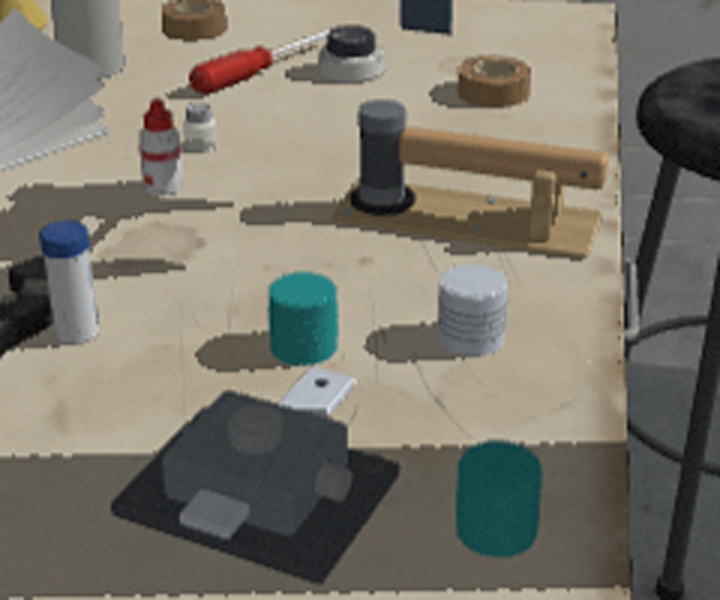

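The mallet stands in its rest (head at 382,155), the cap stands on the bench (473,310), the pin is down (255,430) and the robot is clear of everything.

```bash
python3 -c "
from bench import *
print(hand_in())"
```

```text
the job is handed in; nothing more can be done
None
```

I handed the job in with no verdict returned: one mallet blow drove the pin down and it stayed down, the cap stands open side down on the bench about 200 mm from the pin, the mallet is back in its rest, and the robot touches nothing.

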